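Hang the tape roll on the carousel's free peg

ROBOT

A 6-joint arm with a two-finger parallel gripper is mounted at the origin on the work surface. World frame = base frame: x ahead of the robot, y to its left, z up, the work surface at z = 0. Lengths are in mm, angles in rad, forces in N, time in s.
With the tool pointing down it reaches from about 375 to 750 mm from the base axis. Payload 9 kg.
Tool frame: the origin (TCP) lies at the very end of the fingers, on their centre line; the grasp point (between the pads) lies 19 mm behind it; z points along the fingers, y is the line along which they close (so a half turn about z gives the same grasp; the last joint's range is limited). The gripper opens to 85 mm and grips with 20 to 120 N. Pads are 22 mm wide; open, the fingers measure 114 mm over their backs; the gripper's body (76 mm by 85 mm) begins 54 mm behind the grasp point. The pads swing forward as they close: fully open they stand 13 mm farther back than shut.
Start: joints at [-1.52, 0.104, 0.097, 1.564, 0, 1.353], TCP at [159.353, -578.483, 231.331] pointing down, gripper open.
Joint ranges: [-2.99, 2.99], [-0.84, 1.86], [-1.1, 1.16], [-1.84, 2.11], [-1.51, 1.56], [-3.14, 3.14]. Speed limits (rad/s): [2.22, 2.22, 2.57, 3.14, 3.14, 3.14].

INTERFACE

Orientations are given as [roll, pitch, yaw] about the fixed x, y, z axes, in that order (R = Rz(yaw) Ry(pitch) Rx(roll)).
In Python, from bench import env gives the robot as it stands.
- The arm moves only by the tool servo_tool, never from a script. Its argument "motion" is a list of rows, each a list of 4 numbers: the shift along the tool's x, y, z in cm, then the turn about the tool's z in rad. In form: [[dx, dy, dz, twist], ...]. A call has 1 to 5 rows; each row shifts and turns the commanded pose from where the row before left it, along the tool's axes as they then stand; what a row does not reach is not made up. A row lasts 1/8 s, in which the tool goes at most 62.5 mm and 10.7 degrees, less where a joint would pass 70% of its speed; a pose out of reach is approached as far as the arm can. A call is refused whole if a number of a shift passes 6.25 or a number of a turn 0.188, either way. A call with a gripper value outside its range is refused whole. "grip" is the closure, from -1 (fully open) to 1 (shut), set as the call begins (left out, the last holds). The fingers move at their own pace and stop on an object; "squeeze" is the grip in N (left out, the last holds). Time passes only in rows, so rows that do not move let the fingers close. It gives the time, the measured TCP pose, the force, the opening and the grip force at its end, in the units of the state.
- env.observe(): the state, without advancing time (a new reading comes with each control period).
- env.grab_frame(name): name is "scene" or "top" or "wrist"; returns the picture (384x512x3 uint8, blue, green, red); there is no depth.
- env.camera_info(name): a dict with "vfov" (degrees; the focal length in pixels is half the picture's height over the tangent of half this angle, whatever the lens; pixels are square), "cx", "cy" (the principal point, pixels), "R" (3x3) and "t" (3): a world point X has camera coordinates R X + t. Camera axes: x right, y down, z forward; pixel columns grow to the right and rows downward; lengths in mm; the calibration is good to about 2 mm. A picture is of the moment at which its call begins: read the wrist's pose just before it. camera_info takes no time and is no camera call; for the wrist camera it gives the pose at the moment of the call.
- env.close_job(): hands the job in; it is judged then, once.
The state is a dict: "time_s": time; "joint_pos": joint angles; "joint_velocities": joint speeds; "effort": joint torques, N m; "eef_pos": TCP position; "tcp_rot": TCP orientation; "ft_force": force on the tool from outside, world axes, zero at the start; "wrist_torque": the same for the moment, N m; "grip_width": opening from 0.0 (shut) to 1.0 (fully open); "gripper_force": force on a finger pad.
Only numpy, scipy, OpenCV 4.12 (cv2) and the standard library are available. Lean on these libraries where they do the work, as an engineer would, in place of code of your own. Each camera call takes 0.05 s, during which the arm holds its last target. There are 200 camera calls.

TASK

First turn the tape carousel so that its one empty peg points straight out over the front mark on its foot, and let go of it. Then lift the roll of tape out of the cut-away box, stand it on edge in the V-block and let go; take it again clear of its top middle, so that the peg has room, and hang it on the empty peg, leaving it hanging there by itself with the peg still over the mark. Never let the roll down onto the bare bench, and leave the carton, the glue bottle and the tin where they stand.

Things in the scene. Friction and masses are not known exactly. Their poses are not given: they have to be found in the camera images.
- carousel (a joint): Turn of the carousel head about its upright axis, rad; 0 = empty peg over the front mark, grows counter-clockwise from above; starts at 0.7 to 1.9. Friction 0.2 N m (2 N at the peg), stays where it is left; push it by the side of the empty peg. Four pegs at 90 degrees; three carry fixed rolls (92-100 mm diameter, 36 wide, centred 80 mm from the axis, tops 17 mm above the pegs' axes).
- carousel_foot: Fixed steel foot: disc of 150 mm diameter, 14 mm high, with an upright post. Origin on the bench, on the turning axis. The front mark is a 12 mm wide bar with a round end reaching 127 mm from the axis along the foot's own -x (towards the robot, up to 0.25 rad aside). The turning hub on the post is 32 mm in diameter, its top 180 mm above the bench; the pegs' axes lie 160 mm above it.
- free_peg (a point): Point on the axis of the empty peg, 80 mm from the turning axis, 160 mm above the bench; turns with the head. Its -x points along the peg outward to the tip. The peg is a level bar of 10 mm diameter; its end, 124 mm from the turning axis, turns up 19 mm above the peg's axis. A roll should hang centred here along the peg; its centre is then 33 to 35 mm below this point.
- free_peg_tip (a point): Point on the axis of the empty peg at its upturned end, 124 mm from the turning axis, 160 mm above the bench. Same axes.
- roll: Roll of brown packing tape: a ring 100 mm in outer and 76 mm in inner diameter (wall 12 mm), 36 mm wide, 0.17 to 0.35 kg, loose. Origin at its centre; its own x axis is the ring's axis. It starts on edge in the box, axis level along the box's x, its centre 59 mm above the bench, its rim standing 11 mm above the box's walls.
- box: Fixed box of 4 mm steel sheet that holds the roll on edge: outside 50 mm (x) by 114 mm (y), 98 high, floor 10. Origin under its middle, on the bench. Both broad sides (-x and +x) are cut down to 56 mm height over the middle 56 mm of y: there fingers can pinch the roll's two faces from above at its top middle; elsewhere the walls stand 3 mm from the roll.
- vblock: Fixed grey plastic V-block, 70 mm (x) by 120 mm (y), about 38 mm high at the sides, the V running along its x. Origin under its middle, on the bench. A roll standing in it has its axis along the V-block's x and its centre 66 mm above the bench; its faces and upper half are then free on all sides.
- carton: Closed cardboard carton 80 x 110 x 60 mm, loose. Bystander: leave it. Origin under its middle.
- glue: Bottle 56 mm in diameter, 130 mm high, loose. Bystander: leave it. Origin under its middle.
- tin: Steel tin 80 mm in diameter, 75 mm high, loose. Bystander: leave it. Origin under its middle.
Not all that is in view belongs to the job. Several things have the shape of the roll; the one meant has the colours described above.

How it is judged:
By the outcome, as a careful person would: the job done as asked, in the order asked, and still so for the second after the job is handed in, with the robot touching nothing.
It also fails if it takes over 64 s, if anything falls off the work surface, if the arm or the gripper's body presses on something with over 40 N, if the wrist force passes 120 N, or if a joint passes its speed limit or range.

## Working session

There is one attempt and no reset: what is moved stays moved. The work goes in short steps, Python scripts to look and compute and a tool call to move; the robot and the scene stay as the last step left them, time stands still between calls to the robot, and variables do not carry over. Pictures are saved under pics/ and viewed, at most 10 in all, crops included, and the job is handed in when it is done.

Besides the shell and the picture viewer there is one more tool, called after "Emit:" as name([rows], argument=value, ...), one row to a line, values as JSON. servo_tool: Moves the arm, as the interface text tells. Its arguments: {"type":"object","properties":{"motion":{"type":"array"},"grip":{"type":"number"},"squeeze":{"type":"number"}},"required":["motion"]}

```bash
ls; mkdir -p pics
python3 - <<'E'
from bench import env
import cv2,json
s=env.observe();print({k:s[k] for k in('time_s','eef_pos','tcp_rot','grip_width')})
for n in('scene','top'):
    im=env.grab_frame(n);cv2.imwrite(f'pics/{n}0.png',im);i=env.camera_info(n);print(n,i)
E
```

```text
pics
{'time_s': 0.0, 'eef_pos': array([ 159.34283341, -578.10954762,  230.52425022]), 'tcp_rot': array([-3.14028969e+00, -3.03670195e-04,  2.68754620e-01]), 'grip_width': 1.0024977861258912}
scene {'vfov': 57.69832887561042, 'cx': 251.85235937525832, 'cy': 185.9988549053252, 'R': array([[-0.43850299,  0.89871904, -0.00438488],
       [ 0.77622307,  0.37626661, -0.50586677],
       [-0.45298221, -0.22522773, -0.86260048]]), 't': array([ 303.73813692, -359.66742167, 1175.34626975])}
top {'vfov': 54.580936751385686, 'cx': 251.28680887934732, 'cy': 195.82932572207213, 'R': array([[ 0.02785543, -0.9992788 , -0.0258061 ],
       [-0.98629891, -0.02327598, -0.16331773],
       [ 0.16259928,  0.03000181, -0.98623596]]), 't': array([-31.21298408, 572.42992548, 988.42990571])}
```

Run:
```python
import cv2
for n in('scene','top'):
    im=cv2.imread(f'pics/{n}0.png');cv2.imwrite(f'pics/{n}0b.png',cv2.resize(im,(800,600),interpolation=cv2.INTER_CUBIC))
```

```text
(no output)
```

View pics/scene0b.png

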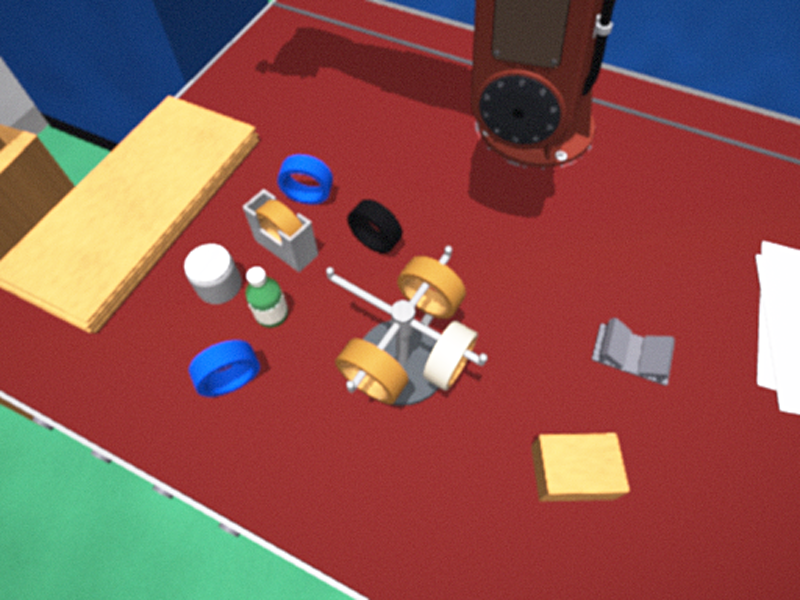

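View pics/top0b.png

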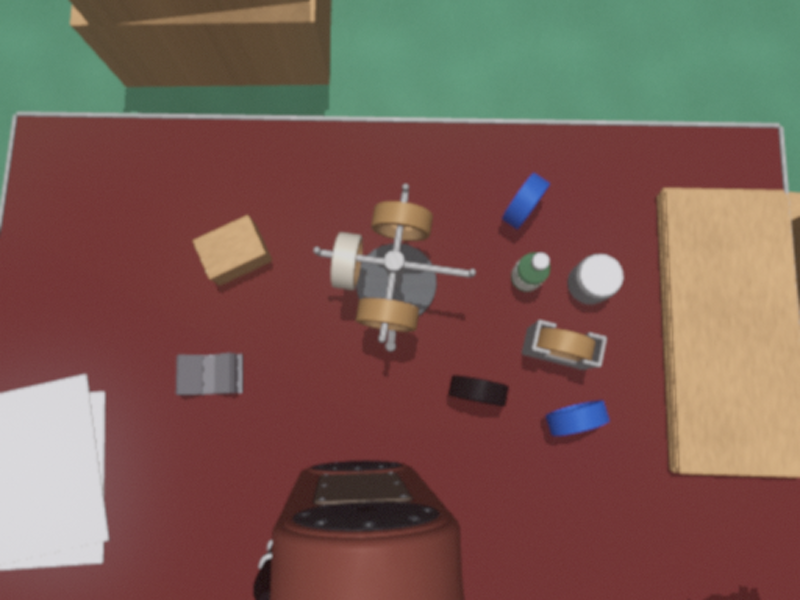

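Roll candidates in the top view (800x600):
- Brown roll in the box at (568,344). This matches the description.
- Brown rolls on the carousel at (402,218) and (387,312), which are fixed.
- White roll at (346,262).
- Blue rolls at (526,200) and (577,418).
- Black roll at (478,390).

The empty peg points right, with its tip at (472,272), and the V-block is at (209,374).

```bash
cat > h.py <<'E'
import numpy as np, cv2
from bench import env
def ray(ci,p):
    f=192/np.tan(np.radians(ci['vfov'])/2); R=np.array(ci['R']);t=np.array(ci['t'])
    d=R.T@np.array([(p[0]-ci['cx'])/f,(p[1]-ci['cy'])/f,1]); return -R.T@t,d
def atz(ci,p,z):
    c,d=ray(ci,p); return (c+d*(z-c[2])/d[2])[:2]
def proj(ci,X):
    f=192/np.tan(np.radians(ci['vfov'])/2); c=np.array(ci['R'])@X+ci['t']; return c[:2]/c[2]*f+[ci['cx'],ci['cy']]
def crop(im,x0,y0,w,h,s,name): cv2.imwrite(name,cv2.resize(im[y0:y0+h,x0:x0+w],None,fx=s,fy=s,interpolation=cv2.INTER_CUBIC))
E
python3 - <<'E'
from h import *
T=env.camera_info('top');S=env.camera_info('scene')
k=.64
for n,p,z in[('hub',(394,261),180),('freetip',(472,271),179),('fronttip',(381,340),179),('backtip',(405,187),179),('lefttip',(317,250),179),('box roll top',(566,344),109),('boxTL',(537,321),98),('boxTR',(605,336),98),('vb c',(209,374),38),('foot c',(397,282),14),('mark',(391,348),14)]:
    print(n,atz(T,(p[0]*k,p[1]*k),z).round(1))
for n,p,z in[('hub',(403,312),180),('freetip',(330,272),179),('roll',(278,217),105),('vb',(632,350),30)]:
    print('S',n,atz(S,(p[0]*k,p[1]*k),z).round(1))
im=cv2.imread('pics/top0.png')
a=cv2.resize(im[140:240,195:315],None,fx=4,fy=4,interpolation=cv2.INTER_CUBIC)
b=cv2.resize(im[190:250,100:165],None,fx=4.5,fy=4.5,interpolation=cv2.INTER_CUBIC)
c=cv2.resize(im[195:255,325:395],None,fx=4.5,fy=4.5,interpolation=cv2.INTER_CUBIC)
o=np.zeros((560,800,3),np.uint8);o[:400,:480]=a;o[:b.shape[0],485:485+b.shape[1]]=b;o[275:275+c.shape[0],485:485+c.shape[1]]=c
cv2.imwrite('pics/c1.png',o)
E
```

```text
hub [622.6 -20.7]
freetip [ 609.4 -142.7]
fronttip [497.9  -4.1]
backtip [744.9 -34.9]
lefttip [638.  101.5]
box roll top [ 506.3 -304.6]
boxTL [ 544.8 -260.2]
boxTR [ 522.4 -372.1]
vb c [444.4 306.5]
foot c [623.6 -22.3]
mark [501.1 -14.7]
S hub [626.4 -17.1]
S freetip [ 613.  -138.5]
S roll [ 518.  -301.4]
S vb [455.4 309.9]
```

View pics/c1.png

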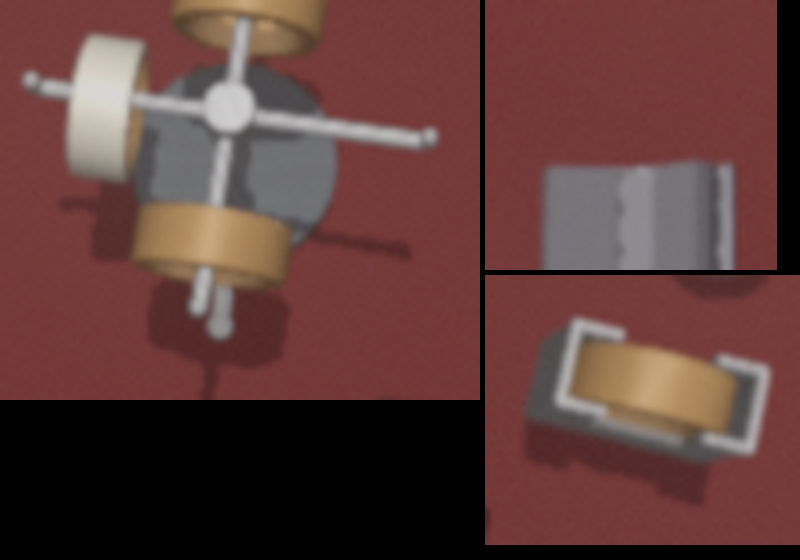

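The picture shows the hub at crop (228,107), the empty peg's tip at (430,135) and the front mark's end near (221,330). The box holds the brown roll, so the choice is confirmed. I'll move above the empty peg, turning the tool to line up with it.

```bash
cat >> h.py <<'E'
def plan(p,psi,n,start=None):
    "rows from current pose (or start=(pos,psi)) to p,psi (psi not wrapped), world-linear"
    if start is None:
        s=env.observe(); p0=np.array(s['eef_pos']);q0=s['tcp_rot'][2]
    else: p0,q0=np.array(start[0],float),start[1]
    p=np.array(p,float); d=(p-p0)/10/n; dq=(psi-q0)/n
    print('from',p0.round(1),round(q0,3),'to',p.round(1),round(psi,3))
    for i in range(n):
        q=q0+dq*i; c,s_=np.cos(q),np.sin(q)
        print([round(c*d[0]+s_*d[1],2),round(s_*d[0]-c*d[1],2),round(-d[2],2),round(-dq,3)],end=',' if (i+1)%5 else '\n')
    print()
E
python3 - <<'E'
from h import *
W=env.camera_info('wrist');R=np.array(W['R']);print(W['vfov'],(-R.T@W['t']).round(1),R.T[:,2].round(3),W['cx'],W['cy'])
plan((595,-105,270),.269+4.34,25)
E
```

```text
66.47559971247966 [ 224.5 -559.4  375.2] [-0.26  -0.071 -0.963] 252.8260474518203 191.12986396692395
from [ 159.3 -578.1  230.6] 0.269 to [ 595. -105.  270.] 4.609
[np.float64(2.18), np.float64(-1.36), np.float64(-0.16), np.float64(-0.174)],[np.float64(2.39), np.float64(-0.96), np.float64(-0.16), np.float64(-0.174)],[np.float64(2.52), np.float64(-0.54), np.float64(-0.16), np.float64(-0.174)],[np.float64(2.57), np.float64(-0.1), np.float64(-0.16), np.float64(-0.174)],[np.float64(2.55), np.float64(0.35), np.float64(-0.16), np.float64(-0.174)]
[np.float64(2.45), np.float64(0.79), np.float64(-0.16), np.float64(-0.174)],[np.float64(2.28), np.float64(1.2), np.float64(-0.16), np.float64(-0.174)],[np.float64(2.04), np.float64(1.57), np.float64(-0.16), np.float64(-0.174)],[np.float64(1.73), np.float64(1.9), np.float64(-0.16), np.float64(-0.174)],[np.float64(1.38), np.float64(2.17), np.float64(-0.16), np.float64(-0.174)]
[np.float64(0.98), np.float64(2.38), np.float64(-0.16), np.float64(-0.174)],[np.float64(0.56), np.float64(2.51), np.float64(-0.16), np.float64(-0.174)],[np.float64(0.12), np.f
[... 276 characters left out ...]
0.174)],[np.float64(-1.56), np.float64(2.05), np.float64(-0.16), np.float64(-0.174)],[np.float64(-1.89), np.float64(1.75), np.float64(-0.16), np.float64(-0.174)],[np.float64(-2.16), np.float64(1.4), np.float64(-0.16), np.float64(-0.174)],[np.float64(-2.37), np.float64(1.0), np.float64(-0.16), np.float64(-0.174)]
[np.float64(-2.51), np.float64(0.58), np.float64(-0.16), np.float64(-0.174)],[np.float64(-2.57), np.float64(0.14), np.float64(-0.16), np.float64(-0.174)],[np.float64(-2.55), np.float64(-0.31), np.float64(-0.16), np.float64(-0.174)],[np.float64(-2.46), np.float64(-0.74), np.float64(-0.16), np.float64(-0.174)],[np.float64(-2.3), np.float64(-1.16), np.float64(-0.16), np.float64(-0.174)]
```

Emit:
servo_tool([
  [2.18,-1.36,-0.16,-0.174],
  [2.39,-0.96,-0.16,-0.174],
  [2.52,-0.54,-0.16,-0.174],
  [2.57,-0.1,-0.16,-0.174],
  [2.55,0.35,-0.16,-0.174],
], grip=-1)

```text
time_s: 0.72
eef_pos: [246.9, -482.9, 239.0]
tcp_rot: [-3.141, -0.0, 1.144]
ft_force: [0.1, 0.2, 0.0]
grip_width: 0.999
gripper_force: 0.0
```

Emit:
servo_tool([
  [2.45,0.79,-0.16,-0.174],
  [2.28,1.2,-0.16,-0.174],
  [2.04,1.57,-0.16,-0.174],
  [1.73,1.9,-0.16,-0.174],
  [1.38,2.17,-0.16,-0.174],
])

```text
time_s: 1.35
eef_pos: [333.8, -388.1, 247.0]
tcp_rot: [-3.142, -0.001, 2.015]
ft_force: [-0.6, -0.3, -1.1]
grip_width: 1.0
gripper_force: 0.0
```

Emit:
servo_tool([
  [0.98,2.38,-0.16,-0.174],
  [0.56,2.51,-0.16,-0.174],
  [0.12,2.57,-0.16,-0.174],
  [-0.33,2.55,-0.16,-0.174],
  [-0.76,2.46,-0.16,-0.174],
])

```text
time_s: 1.98
eef_pos: [420.4, -293.0, 255.0]
tcp_rot: [3.141, -0.0, 2.884]
ft_force: [0.5, -1.1, -0.1]
grip_width: 1.0
gripper_force: 0.0
```

Emit:
servo_tool([
  [-1.18,2.29,-0.16,-0.174],
  [-1.56,2.05,-0.16,-0.174],
  [-1.89,1.75,-0.16,-0.174],
  [-2.16,1.4,-0.16,-0.174],
  [-2.37,1,-0.16,-0.174],
])

```text
time_s: 2.6
eef_pos: [507.0, -197.8, 262.9]
tcp_rot: [3.141, -0.0, -2.529]
ft_force: [-0.3, -1.0, 0.3]
grip_width: 1.0
gripper_force: 0.0
```

Emit:
servo_tool([
  [-2.51,0.58,-0.16,-0.174],
  [-2.57,0.14,-0.16,-0.174],
  [-2.55,-0.31,-0.16,-0.174],
  [-2.46,-0.74,-0.16,-0.174],
  [-2.3,-1.16,-0.16,-0.174],
])

```text
time_s: 3.22
eef_pos: [593.3, -102.4, 270.9]
tcp_rot: [3.141, 0.0, -1.659]
ft_force: [0.3, -0.4, -0.1]
grip_width: 0.999
gripper_force: 0.0
```

Run:
```python
from h import *
import pickle
s=env.observe();W=env.camera_info('wrist');im=env.grab_frame('wrist');cv2.imwrite('pics/w1.png',cv2.resize(im,(800,600),interpolation=cv2.INTER_CUBIC));pickle.dump(W,open('w1.p','wb'))
print(s['time_s'],s['eef_pos'].round(1),s['tcp_rot'].round(3),s['joint_pos'].round(2))
for n,X in[('hub',(624,-19,180)),('tip',(611,-140,179)),('peg',(612,-126,160))]:print(n,(proj(W,np.array(X))/.64).round(0))
```

```text
3.225 [ 593.3 -102.4  270.9] [ 3.141  0.    -1.659] [-0.39  0.13  0.19  1.64 -0.   -1.87]
hub [354. 443.]
tip [353. 235.]
peg [357. 255.]
```

View pics/w1.png

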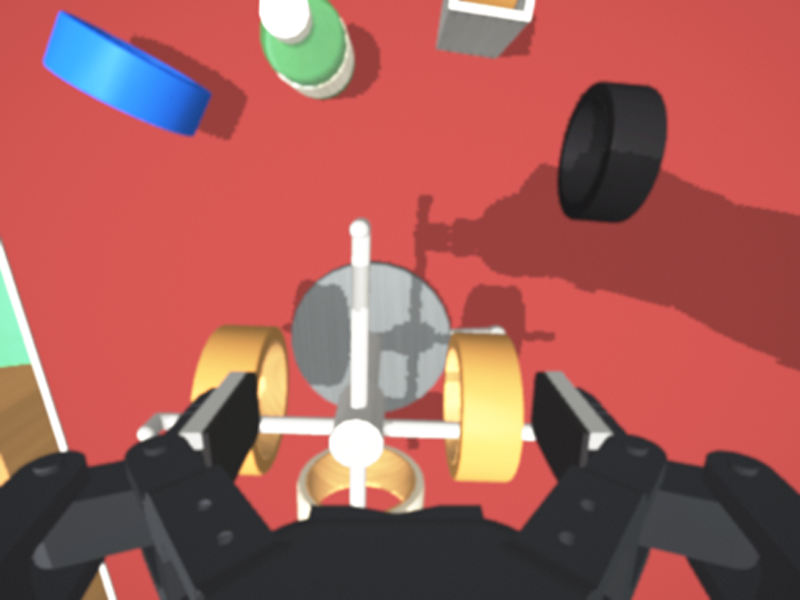

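The wrist view shows the hub at (356,442), the empty peg's tip at (360,228), and the light front mark's round end peeking out at about (498,332). The predictions fit within a few pixels.

Run:
```python
from h import *
import pickle
W=pickle.load(open('w1.p','rb'));k=.64
g=lambda p,z:atz(W,(p[0]*k,p[1]*k),z)
h=g((356,442),180);t=g((360,228),179)
print('hub',h.round(1),'tip',t.round(1),np.hypot(*(t-h)))
print('foot L,R,top',g((291,338),14).round(1),g((451,338),14).round(1),g((371,263),14).round(1))
for z in(5,14):print('mark',g((497,331),z).round(1))
plan((613,-121,270),-1.676,2)
```

```text
hub [622.9 -19.5] tip [ 607.1 -143.1] 124.64292794141791
foot L,R,top [696.6 -28.6] [547.9 -15.3] [614.9 -92.7]
mark [503.1 -15.1]
mark [505.  -18.4]
from [ 594.7 -100.4  270.8] -1.649 to [ 613. -121.  270.] -1.676
[np.float64(0.96), np.float64(-0.99), np.float64(0.04), np.float64(0.014)],[np.float64(0.94), np.float64(-1.01), np.float64(0.04), np.float64(0.014)],
```

Run:
```python
from h import *
plan((609.3,-126.6,270),-1.698,1)
plan((609.3,-126.6,142),-1.698,3,((609.3,-126.6,270),-1.698))
```

```text
from [ 594.7 -100.4  270.8] -1.649 to [ 609.3 -126.6  270. ] -1.698
[np.float64(2.5), np.float64(-1.66), np.float64(0.08), np.float64(0.049)],
from [ 609.3 -126.6  270. ] -1.698 to [ 609.3 -126.6  142. ] -1.698
[np.float64(-0.0), np.float64(0.0), np.float64(4.27), -0.0],[np.float64(-0.0), np.float64(0.0), np.float64(4.27), -0.0],[np.float64(-0.0), np.float64(0.0), np.float64(4.27), -0.0],
```

Emit:
servo_tool([
  [2.5,-1.66,0.08,0.049],
  [0,0,4.2,0],
  [0,0,4.3,0],
  [0,0,4.3,0],
  [0,0,0,0],
])

```text
time_s: 3.9
eef_pos: [604.6, -128.7, 138.6]
tcp_rot: [3.135, 0.002, -1.714]
ft_force: [-0.4, 0.2, 0.4]
grip_width: 1.0
gripper_force: 0.0
```

Emit:
servo_tool([
  [0,0,0,0],
  [0,0,0,0],
  [0,0,0,0],
  [0,0,0,0],
], grip=0.5, squeeze=20)

```text
time_s: 4.4
eef_pos: [607.5, -129.8, 143.2]
tcp_rot: [-3.141, -0.0, -1.713]
ft_force: [0.2, -0.4, -0.4]
grip_width: 0.254
gripper_force: 0.0
```

Run:
```python
from h import *
s=env.observe();print(s['time_s'],s['eef_pos'].round(1),s['tcp_rot'].round(3),s['grip_width'],s['ft_force'].round(1))
W=env.camera_info('wrist');im=env.grab_frame('wrist');cv2.imwrite('pics/w2.png',cv2.resize(im,(800,600)))
H=np.array([623,-19.5]);r=108
p=s['eef_pos'][:2];q=s['tcp_rot'][2]+2*np.pi
print('a now',q-np.pi,'radius',np.hypot(*(p-H)),'ang',np.arctan2(*(H-p)[::-1]))
```

```text
4.4 [ 607.5 -129.8  143.2] [-3.141 -0.    -1.713] 0.25389521628711836 [ 0.2 -0.4 -0.4]
a now 1.4282299105939487 radius 111.37348427167194 ang 1.4312153787098658
```

View pics/w2.png

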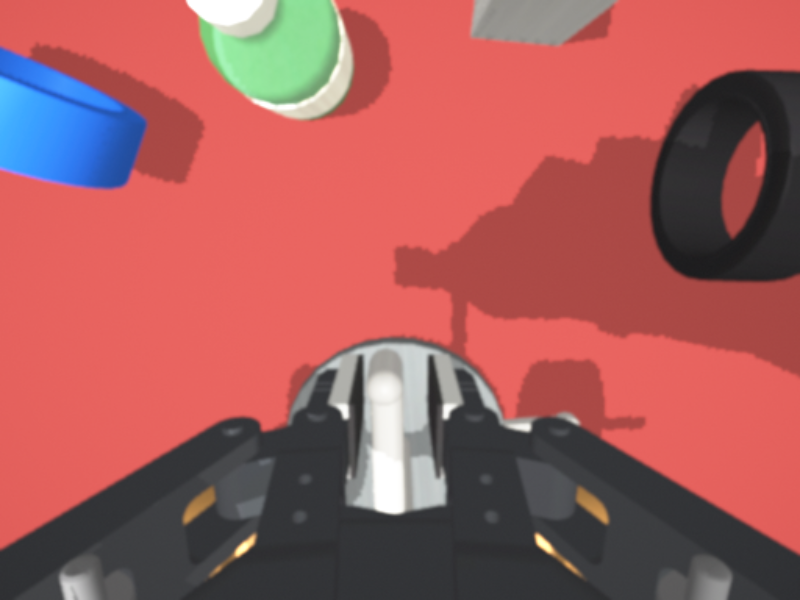

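The fingers straddle the peg, with its tip at (385,388) between them. I'll sweep along the arc.

Emit:
servo_tool([
  [-0.14,1.53,0,0.138],
  [-0.14,1.53,0,0.138],
  [-0.14,1.52,0,0.138],
  [-0.14,1.52,0,0.138],
  [-0.14,1.51,0,0.138],
])

```text
time_s: 5.08
eef_pos: [541.5, -93.4, 142.8]
tcp_rot: [-3.14, -0.0, -2.408]
ft_force: [2.0, -1.1, 0.9]
grip_width: 0.251
gripper_force: 1.0
```

Emit:
servo_tool([
  [-0.14,1.51,0,0.138],
  [-0.14,1.5,0,0.138],
  [-0.14,1.5,0,0.138],
  [-0.14,1.5,0,0.138],
  [-0.1,1.5,0,0.138],
])

```text
time_s: 5.7
eef_pos: [514.4, -24.2, 142.7]
tcp_rot: [-3.141, 0.0, -3.098]
ft_force: [0.3, -2.6, 0.4]
grip_width: 0.253
gripper_force: 1.0
```

Emit:
servo_tool([
  [0,0,0,0],
  [0,0,0,0],
])

```text
time_s: 5.95
eef_pos: [514.7, -24.5, 142.6]
tcp_rot: [-3.141, 0.0, -3.09]
ft_force: [-0.2, 0.7, -0.6]
grip_width: 0.254
gripper_force: 0.0
```

Run:
```python
from h import *
import pickle
s=env.observe();print(s['time_s'],s['eef_pos'].round(1),s['tcp_rot'].round(3),s['grip_width'],s['ft_force'].round(1))
W=env.camera_info('wrist');im=env.grab_frame('wrist');pickle.dump(W,open('w3.p','wb'));cv2.imwrite('pics/w3r.png',im)
H=np.array([623,-19.5])
p=s['eef_pos'][:2];q=s['tcp_rot'][2]%(2*np.pi)
print('a tool',q-np.pi,'radius',np.hypot(*(p-H)),'ang',np.arctan2(*(H-p)[::-1]))
cv2.imwrite('pics/w3.png',cv2.resize(im[120:384,70:442],(800,568),interpolation=cv2.INTER_CUBIC))
```

```text
5.95 [514.7 -24.5 142.6] [-3.141  0.    -3.09 ] 0.25373093756956877 [-0.2  0.7 -0.6]
a tool 0.051340602127559976 radius 108.40250117893729 ang 0.045892529204176434
```

View pics/w3.png

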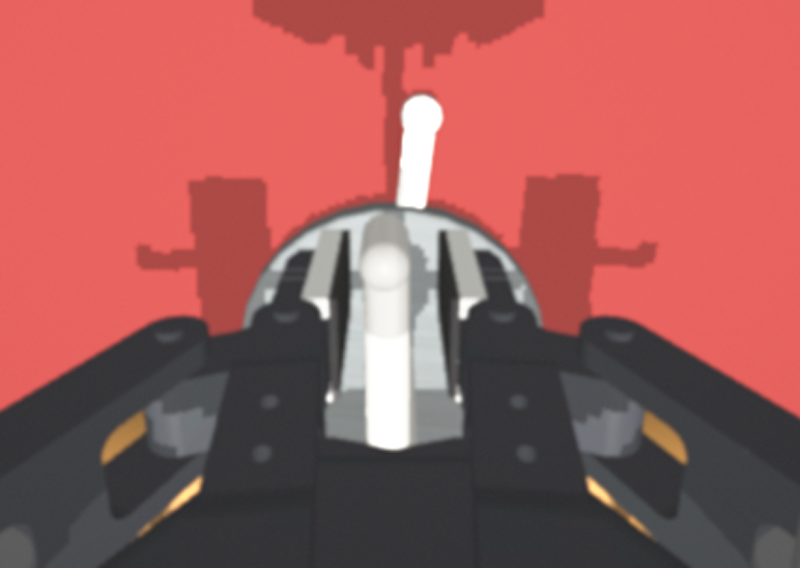

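Run:
```python
from h import *
import pickle
W=pickle.load(open('w3.p','rb'));k=.465
H=np.array([623,-19.5])
g=lambda p,z:atz(W,(70+p[0]*k,120+p[1]*.4648),z)
A=lambda p,H=H:np.arctan2(*(H-p)[::-1])
for z in(0,3,6,10,14):
    e=g((421,117),z);m=g((412,204),z);far=g((422,95),z);w=np.hypot(*(g((397,195),z)-g((428,195),z)))
    print(z,'end',e.round(1),'ang',round(A(e),4),'line ang',round(A(e,m),4),'far r',np.hypot(*(far-H)).round(1),'width',w.round(1))
# disc edges at z=14: fit circle centre
P=np.array([g(p,14) for p in[(395,206),(330,222),(460,222),(272,262),(512,258)]])
from scipy.optimize import least_squares
r=least_squares(lambda c:np.hypot(*(P-c).T)-75,[620,-20]);print('foot',r.x.round(1),r.fun.round(1))
t=g((386,266),180);print('tip',t.round(1),A(t), A(t,r.x))
b=g((388,440),165);a=g((386,320),165);print('bar ang',A(a,b),A(a))
```

```text
0 end [508.1 -11.4] ang -0.0708 line ang -0.0389 far r 125.5 width 15.0
3 end [507.5 -11.5] ang -0.0689 line ang -0.0389 far r 126.0 width 14.8
6 end [506.8 -11.7] ang -0.0671 line ang -0.0389 far r 126.6 width 14.6
10 end [506.  -11.9] ang -0.0648 line ang -0.0389 far r 127.3 width 14.4
14 end [505.1 -12.1] ang -0.0624 line ang -0.0389 far r 128.0 width 14.2
foot [623.5 -18.1] [ 1.  -0.7 -0.3 -0.  -0.2]
tip [497.5 -26. ] 0.051902824202343475 0.0626916437096898
bar ang 0.06190484995078067 0.05453245943256117
```

The mark's round end at (421,117) lies about 0.118 rad clockwise of the peg's tip at (386,266). I'll turn it by that and close briefly to centre it.

Run:
```python
from h import *
plan((515.5,-12.2,142),3.0806,2,((514.7,-24.5,142.6),2*np.pi-3.09))
```

```text
from [514.7 -24.5 142.6] 3.193 to [515.5 -12.2 142. ] 3.081
[np.float64(-0.07), np.float64(0.61), np.float64(0.03), 0.056],[np.float64(-0.04), np.float64(0.62), np.float64(0.03), 0.056],
```

Emit:
servo_tool([
  [-0.07,0.61,0,0.056],
  [-0.04,0.62,0,0.056],
  [0,0,0,0],
])

```text
time_s: 6.38
eef_pos: [515.5, -12.1, 142.4]
tcp_rot: [-3.142, -0.0, 3.079]
ft_force: [0.6, -0.2, -0.3]
grip_width: 0.25
gripper_force: 0.0
```

Emit:
servo_tool([
  [0,0,0,0],
  [0,0,0,0],
  [0,0,0,0],
], grip=1, squeeze=20)

```text
time_s: 6.75
eef_pos: [515.5, -12.2, 142.5]
tcp_rot: [-3.141, 0.0, 3.078]
ft_force: [-1.3, -2.6, 1.0]
grip_width: 0.108
gripper_force: 19.5
```

Run:
```python
from h import *
import pickle
s=env.observe();print(s['time_s'],s['eef_pos'].round(1),s['tcp_rot'].round(3),s['grip_width'],s['gripper_force'],s['ft_force'].round(1))
W=env.camera_info('wrist');im=env.grab_frame('wrist');pickle.dump(W,open('w4.p','wb'));cv2.imwrite('pics/w4r.png',im)
cv2.imwrite('pics/w4.png',cv2.resize(im[150:284,156:356],(800,536),interpolation=cv2.INTER_CUBIC))
```

```text
6.75 [515.5 -12.2 142.5] [-3.141  0.     3.078] 0.1083321445367743 19.520181119441986 [-1.3 -2.6  1. ]
```

View pics/w4.png

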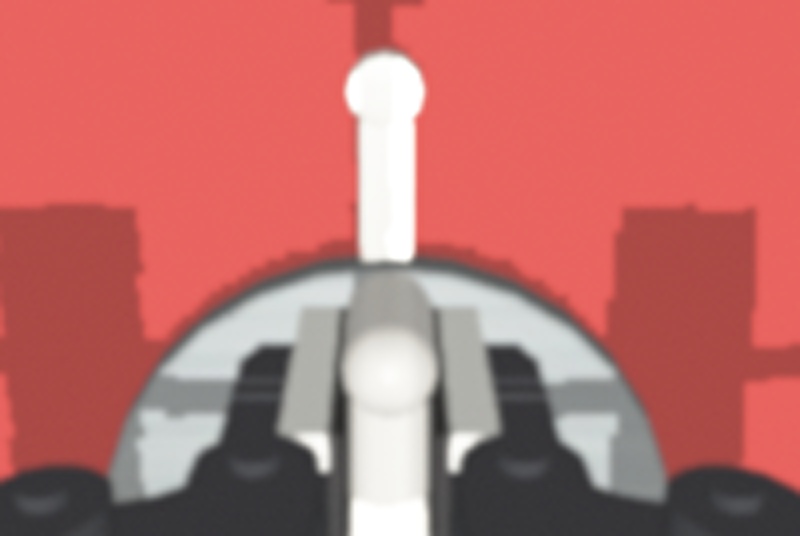

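The mark's end is at (385,90), its bar at x≈387 and the peg's tip at (389,371). The peg is aligned over the mark. I'll release, rise, and go over the box.

Run:
```python
from h import *
plan((511,-309,235),1.37,10,((515.5,-12.2,262),3.078))
```

```text
from [515.5 -12.2 262. ] 3.078 to [ 511. -309.  235.] 1.37
[np.float64(-0.14), np.float64(-2.96), np.float64(0.27), 0.171],[np.float64(-0.65), np.float64(-2.9), np.float64(0.27), 0.171],[np.float64(-1.13), np.float64(-2.75), np.float64(0.27), 0.171],[np.float64(-1.58), np.float64(-2.51), np.float64(0.27), 0.171],[np.float64(-1.98), np.float64(-2.21), np.float64(0.27), 0.171]
[np.float64(-2.33), np.float64(-1.84), np.float64(0.27), 0.171],[np.float64(-2.61), np.float64(-1.42), np.float64(0.27), 0.171],[np.float64(-2.81), np.float64(-0.95), np.float64(0.27), 0.171],[np.float64(-2.93), np.float64(-0.46), np.float64(0.27), 0.171],[np.float64(-2.97), np.float64(0.04), np.float64(0.27), 0.171]
```

Emit:
servo_tool([
  [0,0,0,0],
  [0,0,0,0],
  [0,0,-4,0],
  [0,0,-4,0],
  [0,0,-4,0],
], grip=0)

```text
time_s: 7.42
eef_pos: [515.3, -11.6, 263.7]
tcp_rot: [3.141, 0.0, 3.078]
ft_force: [0.2, 0.5, -0.8]
grip_width: 0.499
gripper_force: 0.0
```

Emit:
servo_tool([
  [-0.14,-2.96,0.27,0.171],
  [-0.65,-2.9,0.27,0.171],
  [-1.13,-2.75,0.27,0.171],
  [-1.58,-2.51,0.27,0.171],
  [-1.98,-2.21,0.27,0.171],
], grip=-1)

```text
time_s: 8.05
eef_pos: [513.1, -161.0, 248.9]
tcp_rot: [3.141, -0.0, 2.217]
ft_force: [-0.1, 0.1, -0.5]
grip_width: 0.999
gripper_force: 0.0
```

Emit:
servo_tool([
  [-2.33,-1.84,0.27,0.171],
  [-2.61,-1.42,0.27,0.171],
  [-2.81,-0.95,0.27,0.171],
  [-2.93,-0.46,0.27,0.171],
  [-2.97,0.04,0.27,0.171],
])

```text
time_s: 8.68
eef_pos: [510.6, -309.4, 235.3]
tcp_rot: [3.141, -0.0, 1.362]
ft_force: [0.4, -0.4, 0.2]
grip_width: 0.999
gripper_force: 0.0
```

Emit:
servo_tool([
  [0,0,0,0],
])

```text
time_s: 8.8
eef_pos: [510.2, -310.0, 234.6]
tcp_rot: [-3.141, -0.0, 1.365]
ft_force: [-1.3, 0.2, -0.5]
grip_width: 1.005
gripper_force: 0.0
```

Run:
```python
from h import *
import pickle
s=env.observe();print(s['time_s'],s['eef_pos'].round(1),s['tcp_rot'].round(3),s['joint_pos'].round(2))
W=env.camera_info('wrist');im=env.grab_frame('wrist');pickle.dump(W,open('w5.p','wb'))
cv2.imwrite('pics/w5.png',cv2.resize(im,(800,600),interpolation=cv2.INTER_CUBIC))
```

```text
8.8 [ 510.2 -310.   234.6] [-3.141 -0.     1.365] [-0.76  0.1   0.1   1.57 -0.    1.01]
```

View pics/w5.png

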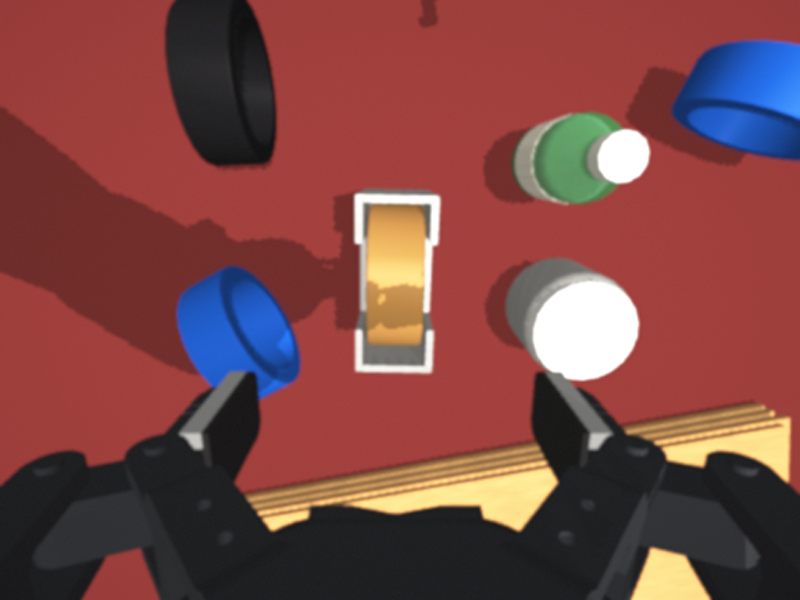

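The box rim's corners are at (357,195), (438,195), (355,372) and (433,372). The roll lies inside between x 366 and 428. The blue roll on the left reaches (298,360), and the tin on the right starts near (508,300).

Run:
```python
from h import *
import pickle
W=pickle.load(open('w5.p','rb'));k=.64
g=lambda p,z:atz(W,(p[0]*k,p[1]*k),z)
C=np.array([g(p,98) for p in[(356,194),(439,194),(434,373),(355,373)]])
print(C.round(1));c=C.mean(0);print('box c',c.round(1))
yx=(C[0]+C[1]-C[2]-C[3])/2;print('len',np.hypot(*yx),'wid',np.hypot(*((C[1]+C[2]-C[0]-C[3])/2)),'psi',np.arctan2(yx[1],yx[0]))
psi=np.arctan2(yx[1],yx[0]);ux=np.array([np.cos(psi),np.sin(psi)]);uy=np.array([ux[1],-ux[0]])
for n,p,z in[('blue R',(298,360),45),('blue top',(270,275),60),('tin L top',(530,320),75),('tin L bot',(508,300),5),('rollL',(366,300),105),('rollR',(428,300),105)]:
    d=g(p,z)-c;print(n,(d@ux).round(1),(d@uy).round(1))
plan((c[0],c[1],81),psi,5)
```

```text
[[ 497.7 -251. ]
 [ 546.4 -261.3]
 [ 522.  -375.5]
 [ 470.4 -364.7]]
box c [ 509.1 -313.1]
len 116.82323539563838 wid 51.29439776669733 psi 1.34797430770083
blue R -73.1 -75.9
blue top -1.3 -89.8
tin L top -27.3 94.3
tin L bot -32.6 95.9
rollL -6.0 -18.5
rollR -5.4 20.1
from [ 510.4 -308.9  235. ] 1.368 to [ 509.1 -313.1   81. ] 1.348
[np.float64(-0.09), np.float64(-0.01), np.float64(3.08), np.float64(0.004)],[np.float64(-0.09), np.float64(-0.01), np.float64(3.08), np.float64(0.004)],[np.float64(-0.09), np.float64(-0.01), np.float64(3.08), np.float64(0.004)],[np.float64(-0.09), np.float64(-0.01), np.float64(3.08), np.float64(0.004)],[np.float64(-0.09), np.float64(-0.01), np.float64(3.08), np.float64(0.004)]
```

Emit:
servo_tool([
  [-0.06,0,3.08,0.004],
  [-0.06,0,3.08,0.004],
  [-0.06,0,3.08,0.004],
  [-0.06,0,3.08,0.004],
  [-0.06,0,3.08,0.004],
])

```text
time_s: 9.48
eef_pos: [510.3, -310.5, 80.9]
tcp_rot: [3.141, -0.0, 1.351]
ft_force: [-0.0, 0.2, 0.8]
grip_width: 0.999
gripper_force: 0.0
```

Emit:
servo_tool([
  [0,0,0,0],
  [0,0,0,0],
  [0,0,0,0],
  [0,0,0,0],
  [0,0,0,0],
], grip=1, squeeze=60)

```text
time_s: 10.1
eef_pos: [510.7, -312.3, 83.7]
tcp_rot: [3.139, 0.002, 1.348]
ft_force: [-1.4, 1.6, 6.9]
grip_width: 0.407
gripper_force: 60.1
```

Emit:
servo_tool([
  [0,0,-2,0],
  [0,0,-4,0],
  [0,0,-5,0],
  [0,0,-5,0],
  [0,0,-5,0],
])

```text
time_s: 10.72
eef_pos: [509.7, -311.3, 294.7]
tcp_rot: [3.14, 0.001, 1.348]
ft_force: [0.3, -1.0, -2.6]
grip_width: 0.41
gripper_force: 60.8
```

Run:
```python
from h import *
s=env.observe();print(s['time_s'],s['eef_pos'].round(1),s['tcp_rot'].round(3),s['grip_width'],s['gripper_force'],s['ft_force'].round(1),s['wrist_torque'].round(2))
plan((430,308,285),1.55,12)
T=env.camera_info('top')
for n,p in[('vTL',(177,354)),('vTR',(242,353)),('vBR',(242,392)),('vBL',(177,395))]:print(n,atz(T,(p[0]*.64,p[1]*.64),38).round(1))
```

```text
10.725 [ 509.7 -311.3  294.7] [3.140e+00 1.000e-03 1.348e+00] 0.40968425052370777 60.81945822592729 [ 0.3 -1.  -2.6] [-0.   -0.03  0.01]
from [ 509.7 -311.3  294.7] 1.348 to [430. 308. 285.] 1.55
[np.float64(4.89), np.float64(-1.79), np.float64(0.08), np.float64(-0.017)],[np.float64(4.92), np.float64(-1.71), np.float64(0.08), np.float64(-0.017)],[np.float64(4.94), np.float64(-1.62), np.float64(0.08), np.float64(-0.017)],[np.float64(4.97), np.float64(-1.54), np.float64(0.08), np.float64(-0.017)],[np.float64(5.0), np.float64(-1.46), np.float64(0.08), np.float64(-0.017)]
[np.float64(5.02), np.float64(-1.37), np.float64(0.08), np.float64(-0.017)],[np.float64(5.04), np.float64(-1.29), np.float64(0.08), np.float64(-0.017)],[np.float64(5.06), np.float64(-1.2), np.float64(0.08), np.float64(-0.017)],[np.float64(5.08), np.float64(-1.12), np.float64(0.08), np.float64(-0.017)],[np.float64(5.1), np.float64(-1.03), np.float64(0.08), np.float64(-0.017)]
[np.float64(5.12), np.float64(-0.94), np.float64(0.08), np.float64(-0.017)],[np.float64(5.13), np.float64(-0.86), np.float64(0.08), np.float64(-0.017)],
vTL [478.4 367. ]
vTR [483.2 250.1]
vBR [414.5 245.2]
vBL [406.1 360.5]
```

Emit:
servo_tool([
  [4.6,-1.5,0,-0.023],
  [4.6,-1.4,0,-0.023],
  [4.7,-1.3,0,-0.023],
  [4.7,-1.2,0,-0.023],
  [4.7,-1.1,0,-0.023],
])

```text
time_s: 11.35
eef_pos: [486.5, -69.1, 293.0]
tcp_rot: [3.14, 0.0, 1.464]
ft_force: [0.2, -0.1, -2.2]
grip_width: 0.405
gripper_force: 60.9
```

Emit:
servo_tool([
  [4.7,-1,0,-0.023],
  [4.7,-0.9,0,-0.023],
  [4.8,-0.8,0,-0.023],
  [4.8,-0.6,0,-0.023],
  [4.8,-0.5,0,-0.023],
])

```text
time_s: 11.98
eef_pos: [463.3, 171.0, 293.0]
tcp_rot: [3.14, -0.0, 1.579]
ft_force: [0.2, 0.9, -3.2]
grip_width: 0.408
gripper_force: 60.9
```

Emit:
servo_tool([
  [4.8,-0.4,0,-0.023],
  [4.5,-0.2,0,-0.023],
  [1,0,0,-0.006],
  [0,0,0,0],
])

```text
time_s: 12.48
eef_pos: [455.4, 272.5, 292.3]
tcp_rot: [3.141, 0.0, 1.631]
ft_force: [1.0, -1.2, -2.9]
grip_width: 0.41
gripper_force: 61.0
```

Run:
```python
from h import *
import pickle
s=env.observe();print(s['time_s'],s['eef_pos'].round(1),s['tcp_rot'].round(3),s['joint_pos'].round(2),s['grip_width'],s['ft_force'].round(1))
W=env.camera_info('wrist');im=env.grab_frame('wrist');pickle.dump(W,open('w6.p','wb'));cv2.imwrite('pics/w6r.png',im)
cv2.imwrite('pics/w6.png',cv2.resize(im,(800,600),interpolation=cv2.INTER_CUBIC))
```

```text
12.475 [455.4 272.5 292.3] [3.141 0.    1.631] [ 0.29 -0.08  0.02  1.67 -0.    1.8 ] 0.4098986645352028 [ 1.  -1.2 -2.9]
```

View pics/w6.png

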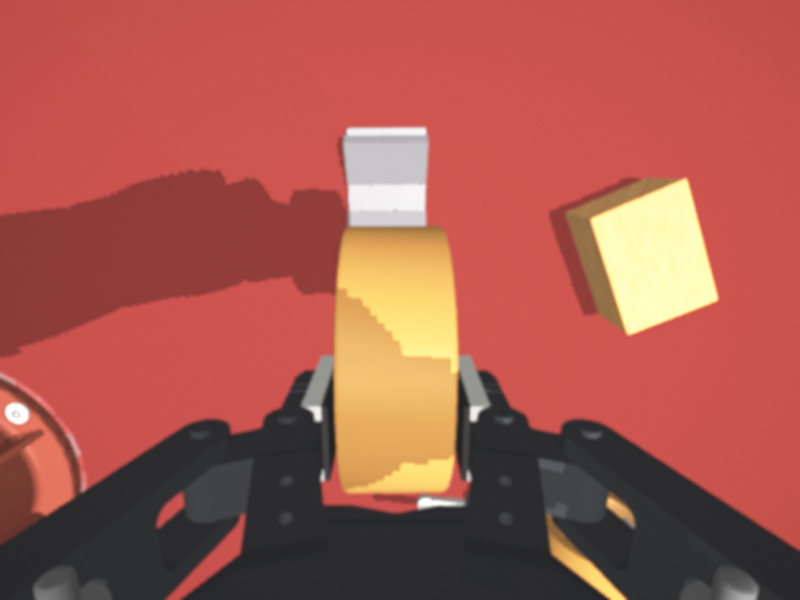

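The V-block's far end corners are at (346,129) and (427,128). Its flanks narrow to (427,225) on the right, and the roll is held square between the pads.

Run:
```python
from h import *
import pickle
W=pickle.load(open('w6.p','rb'));k=.64
g=lambda p,z:atz(W,(p[0]*k,p[1]*k),z)
L=g((346,128),38);R=g((427,127),38);print(L.round(1),R.round(1),np.hypot(*(R-L)),'yaw',np.arctan2(*(R-L)[::-1]))
m=(L+R)/2
for p in[(343,139),(428,137),(348,184),(426,184),(348,211),(426,211)]:print(p,[g(p,z).round(1).tolist() for z in(38,16)])
for yaw in(.04,.06,.08):
    print(yaw,m-60*np.array([-np.sin(yaw),np.cos(yaw)]))
S=env.camera_info('scene')
for n,p in[('Sa',(617,319)),('Sb',(675,337)),('Sc',(667,383)),('Sd',(594,350))]:print(n,[atz(S,(p[0]*k,p[1]*k),z).round(1).tolist() for z in (38,0)])
s=env.observe()
```

```text
[408.7 372.1] [474.9 376.8] 66.33032856869522 yaw 0.07068655997301398
(343, 139) [[406.5, 363.4], [404.1, 364.6]]
(428, 137) [[476.3, 369.1], [477.8, 370.6]]
(348, 184) [[411.8, 327.7], [409.6, 326.9]]
(426, 184) [[477.6, 331.6], [479.1, 331.0]]
(348, 211) [[412.5, 305.2], [410.4, 303.2]]
(426, 211) [[479.3, 309.1], [480.9, 307.4]]
0.04 [444.22095277 314.49684585]
0.06 [445.41943311 314.55681985]
0.08 [446.61647436 314.64074987]
Sa [[415.8, 272.8], [390.6, 279.7]]
Sb [[407.4, 364.7], [381.7, 376.1]]
Sc [[491.8, 369.6], [470.1, 381.2]]
Sd [[486.5, 253.9], [464.6, 260.0]]
```

Run:
```python
from h import *
T=env.camera_info('top')
R=np.array(T['R']);print('cam',(-R.T@T['t']).round(0))
for px in(113.3,129.6,137.8,147.8,150.4,151.8,155.1):print(px,[atz(T,(px,238),z).round(1).tolist() for z in(0,14,38)])
im=cv2.imread('pics/w6r.png').mean(2)
print('wrist col 248',[(r,int(im[r,244:252].mean())) for r in range(78,148,2)])
im=cv2.imread('pics/top0.png').mean(2)
print('top',[(c,int(im[234:246,c].mean())) for c in range(109,160)])
```

```text
cam [ 405.  -48. 1068.]
113.3 [[448.2, 379.3], [447.6, 373.7], [446.6, 364.1]]
129.6 [[449.4, 331.9], [448.9, 326.9], [447.9, 318.4]]
137.8 [[450.1, 308.1], [449.5, 303.4], [448.5, 295.4]]
147.8 [[450.8, 279.1], [450.2, 274.8], [449.2, 267.5]]
150.4 [[451.0, 271.6], [450.4, 267.4], [449.4, 260.2]]
151.8 [[451.2, 267.5], [450.5, 263.4], [449.5, 256.3]]
155.1 [[451.4, 258.0], [450.8, 254.0], [449.7, 247.1]]
wrist col 248 [(78, 123), (80, 137), (82, 224), (84, 244), (86, 217), (88, 178), (90, 181), (92, 196), (94, 198), (96, 198), (98, 198), (100, 198), (102, 198), (104, 199), (106, 199), (108, 198), (110, 199), (112, 198), (114, 199), (116, 199), (118, 226), (120, 244), (122, 243), (124, 243), (126, 243), (128, 243), (130, 243), (132, 243), (134, 231), (136, 212), (138, 212), (140, 212), (142, 212), (144, 178), (146, 117)]
top [(109, 76), (110, 77), (111, 78), (112, 87), (113, 103), (114, 115), (115, 119), (116, 119), (117, 119), (118, 119), (119, 119), (120, 119), (121, 119), (122, 119), (123, 119), (124, 119), (125, 120), (126, 119), (127, 119), (128, 117), (129, 118), (130, 128), (131, 138), (132, 141), (133, 141), (134, 141), (135, 140), (136, 137), (137, 128), (138, 121), (139, 119), (140, 118), (141, 118), (142, 118), (143, 118), (144, 119), (145, 117), (146, 113), (147, 104), (148, 99), (149, 93), (150, 81), (151, 91), (152, 121), (153, 138), (154, 130), (155, 92), (156, 74), (157, 76), (158, 75), (159, 75)]
```

The V's flat floor lies between y≈305 and y≈328, so the block's centre is about (446,316.5) with yaw ≈0.068. Now I'll lower the roll into it.

Run:
```python
from h import *
plan((446,316.5,180),1.639,3)
```

```text
from [455.6 271.8 292.1] 1.63 to [446.  316.5 180. ] 1.639
[np.float64(1.51), np.float64(-0.23), np.float64(3.74), np.float64(-0.003)],[np.float64(1.51), np.float64(-0.23), np.float64(3.74), np.float64(-0.003)],[np.float64(1.51), np.float64(-0.22), np.float64(3.74), np.float64(-0.003)],
```

Emit:
servo_tool([
  [1.51,-0.23,3.74,-0.003],
  [1.51,-0.23,3.74,-0.003],
  [1.51,-0.22,3.74,-0.003],
  [0,0,0,0],
])

```text
time_s: 13.02
eef_pos: [444.4, 315.7, 176.6]
tcp_rot: [-3.137, 0.002, 1.638]
ft_force: [0.6, 0.2, -2.7]
grip_width: 0.407
gripper_force: 61.2
```

Emit:
servo_tool([
  [0,0,3,0],
  [0,0,3,0],
  [0,0,2,0],
  [0,0,0.4,0],
  [0,0,0,0],
])

```text
time_s: 13.65
eef_pos: [446.6, 317.0, 96.4]
tcp_rot: [3.14, -0.0, 1.638]
ft_force: [0.1, 0.2, -3.0]
grip_width: 0.413
gripper_force: 61.2
```

Emit:
servo_tool([
  [0,0,0.2,0],
  [0,0,0.2,0],
  [0,0,0,0],
])

```text
time_s: 14.02
eef_pos: [446.0, 317.1, 91.3]
tcp_rot: [3.141, 0.0, 1.639]
ft_force: [-0.0, -0.2, -2.9]
grip_width: 0.405
gripper_force: 61.3
```

Emit:
servo_tool([
  [0,0,0.1,0],
  [0,0,0.1,0],
  [0,0,0,0],
])

```text
time_s: 14.4
eef_pos: [446.1, 317.8, 90.7]
tcp_rot: [3.141, -0.001, 1.639]
ft_force: [-3.4, 1.0, 7.3]
grip_width: 0.412
gripper_force: 62.5
```

Run:
```python
from h import *
s=env.observe();print(s['time_s'],s['eef_pos'].round(1),s['tcp_rot'].round(3),s['joint_pos'].round(2),s['grip_width'],s['ft_force'].round(1))
```

```text
14.4 [446.1 317.8  90.7] [ 3.141e+00 -1.000e-03  1.639e+00] [ 0.38 -0.03 -0.3   1.3   0.    1.88] 0.4121705002776358 [-3.4  1.   7.3]
```

The roll is seated. TCP minus roll centre is about 25 mm, which matches the grasp in the box. I'll let go and rise.

Emit:
servo_tool([
  [0,0,0,0],
  [0,0,0,0],
  [0,0,0,0],
  [0,0,0,0],
], grip=-1)

```text
time_s: 14.9
eef_pos: [446.0, 317.0, 89.2]
tcp_rot: [-3.142, 0.0, 1.639]
ft_force: [-0.2, 0.4, -0.3]
grip_width: 0.999
gripper_force: 0.0
```

Emit:
servo_tool([
  [0,0,-2,0],
  [0,0,-4,0],
  [0,0,-4,0],
  [0,0,0,0],
  [0,0,0,0],
])

```text
time_s: 15.52
eef_pos: [446.0, 317.1, 189.7]
tcp_rot: [3.141, -0.0, 1.639]
ft_force: [-0.0, -0.5, -0.1]
grip_width: 1.003
gripper_force: 0.0
```

Run:
```python
from h import *
from scipy.optimize import least_squares
s=env.observe();print(s['time_s'],s['eef_pos'].round(1),s['tcp_rot'].round(3),s['grip_width'],s['ft_force'].round(1))
W=env.camera_info('wrist');im=env.grab_frame('wrist');cv2.imwrite('pics/w7r.png',im)
def outline(c,psi):
    ax=np.array([np.sin(psi),-np.cos(psi),0]);lat=np.array([np.cos(psi),np.sin(psi),0]);th=np.linspace(0,2*np.pi,90)
    P=[np.r_[c,66]+a*ax+50*(np.cos(t)*lat+np.sin(t)*np.array([0,0,1])) for a in(-18,18) for t in th]
    return cv2.convexHull(np.array([proj(W,p) for p in P],np.float32))
hsv=cv2.cvtColor(im,cv2.COLOR_BGR2HSV);m=cv2.inRange(hsv,(9,70,40),(28,255,255))
n,l,st,ce=cv2.connectedComponentsWithStats(m);i=1+st[1:,4].argmax()
print([ (st[j].tolist()) for j in range(1,n) if st[j,4]>300])
print('pred bbox',cv2.boundingRect(outline((446,317),1.639)))
obs=cv2.GaussianBlur((l==i).astype(np.float32),(0,0),3)
def cost(v):
    a=np.zeros(m.shape,np.uint8);cv2.fillConvexPoly(a,outline(v[:2],v[2]).astype(np.int32),1);return ((cv2.GaussianBlur(a.astype(np.float32),(0,0),3)-obs)**2).sum()
from scipy.optimize import minimize
r=minimize(cost,[446,317,1.64],method='Nelder-Mead',options=dict(initial_simplex=[[440,312,1.6],[452,312,1.64],[446,325,1.64],[446,317,1.7]]))
print(r.x.round(2),r.fun,(l==i).sum())
```

```text
15.525 [446.  317.1 189.7] [ 3.141 -0.     1.639] 1.0026111663409785 [-0.  -0.5 -0.1]
[[228, 131, 47, 108, 4865], [395, 158, 117, 131, 10800]]
pred bbox (230, 130, 47, 109)
[486.     1.     1.54] 9785.3544921875 10800
```

The roll stands as predicted: its box of pixels starts at (228,131) and measures 47x108, against a predicted start at (230,130). I'll regrip it 41 mm to the side.

Emit:
servo_tool([
  [-2.05,0,1.5,0],
  [-2.05,0,1.5,0],
  [0,0,4,0],
  [0,0,4,0],
  [0,0,2,0],
])

```text
time_s: 16.2
eef_pos: [446.5, 275.4, 55.6]
tcp_rot: [-3.137, 0.001, 1.639]
ft_force: [0.2, 0.1, -0.1]
grip_width: 1.001
gripper_force: 0.0
```

Emit:
servo_tool([
  [0,0,0,0],
  [0,0,0,0],
  [0,0,0,0],
  [0,0,0,0],
  [0,0,0,0],
], grip=1, squeeze=90)

```text
time_s: 16.82
eef_pos: [449.7, 276.5, 60.6]
tcp_rot: [3.139, -0.0, 1.639]
ft_force: [-0.8, -0.6, 6.5]
grip_width: 0.409
gripper_force: 89.5
```

Emit:
servo_tool([
  [0,0,-0.5,0],
  [0,0,-0.5,0],
  [0,0,-2,0],
  [0,0,-3,0],
  [0,0,0,0],
])

```text
time_s: 17.45
eef_pos: [450.1, 276.6, 121.4]
tcp_rot: [3.138, -0.001, 1.639]
ft_force: [-0.5, 0.0, -4.3]
grip_width: 0.408
gripper_force: 90.2
```

Run:
```python
from h import *
s=env.observe();print(s['time_s'],s['eef_pos'].round(1),s['tcp_rot'].round(3),s['joint_pos'].round(2),s['grip_width'],s['ft_force'].round(1),s['wrist_torque'].round(2))
W=env.camera_info('wrist');im=env.grab_frame('wrist');cv2.imwrite('pics/w8r.png',im)
hsv=cv2.cvtColor(im,cv2.COLOR_BGR2HSV);m=cv2.inRange(hsv,(9,70,40),(28,255,255))
n,l,st,ce=cv2.connectedComponentsWithStats(m);print([ (st[j].tolist()) for j in range(1,n) if st[j,4]>300])
p=s['eef_pos'];q=s['tcp_rot'][2]
for dz in(4,7,10,13):
  for dl in (38,41):
    lat=np.array([np.cos(q),np.sin(q),0]);ax=np.array([np.sin(q),-np.cos(q),0]);c=p+dl*lat+[0,0,dz]
    P=[c+a*ax+50*(np.cos(t)*lat+np.sin(t)*np.array([0,0,1])) for a in(-18,18) for t in np.linspace(0,6.28,90)]
    print(dz,dl,cv2.boundingRect(np.array([proj(W,x) for x in P],np.float32)))
```

```text
17.45 [450.1 276.6 121.4] [ 3.138e+00 -1.000e-03  1.639e+00] [ 0.3  -0.11 -0.32  1.36 -0.    1.81] 0.40843931916210685 [-0.5  0.  -4.3] [-0.12  0.01  0.01]
[[195, 54, 116, 226, 24387], [434, 128, 78, 166, 8735]]
4 38 (199, 63, 113, 219)
4 41 (198, 55, 115, 221)
7 38 (197, 62, 117, 224)
7 41 (197, 54, 118, 226)
10 38 (195, 61, 121, 229)
10 41 (195, 53, 122, 231)
13 38 (194, 60, 124, 235)
13 41 (193, 51, 126, 237)
```

The roll hangs squarely in the new grip: its pixel box (195,54,116,226) gives a centre 41 mm aside and 6 mm above the TCP. I'll carry it to in front of the peg.

Run:
```python
from h import *
a=-.0626;H=np.array([515.5,-12.2])-108*np.array([-np.cos(a),-np.sin(a)]);print('hub',H)
out=np.array([-np.cos(a),-np.sin(a)]);psi=np.pi/2+a;lat=np.array([np.cos(psi),np.sin(psi)])
P=lambda r:(H+r*out-41*lat)
print(P(190),P(80),psi)
plan((*P(190),162),psi,10)
plan((*P(80),162),psi,5,((*P(190),162),psi))
```

```text
hub [623.28845606 -18.95638521]
[431.09569268 -47.98984362] [540.88023126 -54.87134707] 1.5081963267948966
from [449.2 276.3 119.7] 1.639 to [431.1 -48.  162. ] 1.508
[np.float64(-3.22), np.float64(-0.4), np.float64(-0.42), np.float64(0.013)],[np.float64(-3.23), np.float64(-0.36), np.float64(-0.42), np.float64(0.013)],[np.float64(-3.23), np.float64(-0.32), np.float64(-0.42), np.float64(0.013)],[np.float64(-3.24), np.float64(-0.27), np.float64(-0.42), np.float64(0.013)],[np.float64(-3.24), np.float64(-0.23), np.float64(-0.42), np.float64(0.013)]
[np.float64(-3.24), np.float64(-0.19), np.float64(-0.42), np.float64(0.013)],[np.float64(-3.24), np.float64(-0.15), np.float64(-0.42), np.float64(0.013)],[np.float64(-3.25), np.float64(-0.11), np.float64(-0.42), np.float64(0.013)],[np.float64(-3.25), np.float64(-0.06), np.float64(-0.42), np.float64(0.013)],[np.float64(-3.25), np.float64(-0.02), np.float64(-0.42), np.float64(0.013)]

from [431.1 -48.  162. ] 1.508 to [540.9 -54.9 162. ] 1.508
[np.float64(0.0), np.float64(2.2), np.float64(-0.0), -0.0],[np.float64(0.0), np.float64(2.2), np.float64(-0.0), -0.0],[np.float64(0.0), np.float64(2.2), np.float64(-0.0), -0.0],[np.float64(0.0), np.float64(2.2), np.float64(-0.0), -0.0],[np.float64(0.0), np.float64(2.2), np.float64(-0.0), -0.0]
```

Emit:
servo_tool([
  [-3.2,-0.4,-0.42,0.013],
  [-3.2,-0.36,-0.42,0.013],
  [-3.2,-0.32,-0.42,0.013],
  [-3.2,-0.27,-0.42,0.013],
  [-3.2,-0.23,-0.42,0.013],
])

```text
time_s: 18.12
eef_pos: [438.7, 114.7, 138.6]
tcp_rot: [-3.139, 0.0, 1.573]
ft_force: [0.1, -0.3, -3.1]
grip_width: 0.402
gripper_force: 90.4
```

Emit:
servo_tool([
  [-3.2,-0.19,-0.42,0.013],
  [-3.2,-0.15,-0.42,0.013],
  [-3.2,-0.11,-0.42,0.013],
  [-3.2,-0.06,-0.42,0.013],
  [-3.2,-0.02,-0.42,0.013],
])

```text
time_s: 18.75
eef_pos: [429.9, -45.0, 159.7]
tcp_rot: [-3.14, -0.001, 1.508]
ft_force: [0.8, 0.2, -3.8]
grip_width: 0.405
gripper_force: 90.4
```

Emit:
servo_tool([
  [-0.3,0,0,0],
  [0,0,0,0],
])

```text
time_s: 19.0
eef_pos: [430.0, -46.9, 160.2]
tcp_rot: [-3.14, -0.001, 1.508]
ft_force: [-0.9, -0.0, -3.0]
grip_width: 0.406
gripper_force: 90.5
```

Run:
```python
from h import *
s=env.observe();print(s['time_s'],s['eef_pos'].round(1),s['tcp_rot'].round(3),s['grip_width'],s['ft_force'].round(1),s['wrist_torque'].round(2))
W=env.camera_info('wrist');im=env.grab_frame('wrist')
sc=env.grab_frame('scene');S=env.camera_info('scene')
p=s['eef_pos'];q=s['tcp_rot'][2];c=p+41*np.array([np.cos(q),np.sin(q),0])+[0,0,5.5]
print('roll c',c.round(1));u=proj(S,np.array([560,-20,150]));x0,y0=int(u[0]-80),int(u[1]-90)
a=cv2.resize(im,(512,384));b=cv2.resize(sc[y0:y0+160,x0:x0+130],None,fx=2.2,fy=2.4,interpolation=cv2.INTER_CUBIC)
o=np.zeros((384,800,3),np.uint8);o[:,:512]=a;o[:b.shape[0],514:514+b.shape[1]]=b[:,:286];cv2.imwrite('pics/w9.png',o)
n=s['eef_pos'];plan((540.9,-54.9,162),1.508,5)
```

```text
19.0 [430.  -46.9 160.2] [-3.140e+00 -1.000e-03  1.508e+00] 0.40613182564673267 [-0.9 -0.  -3. ] [-0.14  0.03  0.03]
roll c [432.6  -5.9 165.7]
from [430.2 -46.4 160.5] 1.51 to [540.9 -54.9 162. ] 1.508
[np.float64(-0.03), np.float64(2.22), np.float64(-0.03), np.float64(0.0)],[np.float64(-0.03), np.float64(2.22), np.float64(-0.03), np.float64(0.0)],[np.float64(-0.03), np.float64(2.22), np.float64(-0.03), np.float64(0.0)],[np.float64(-0.03), np.float64(2.22), np.float64(-0.03), np.float64(0.0)],[np.float64(-0.03), np.float64(2.22), np.float64(-0.03), np.float64(0.0)]
```

View pics/w9.png

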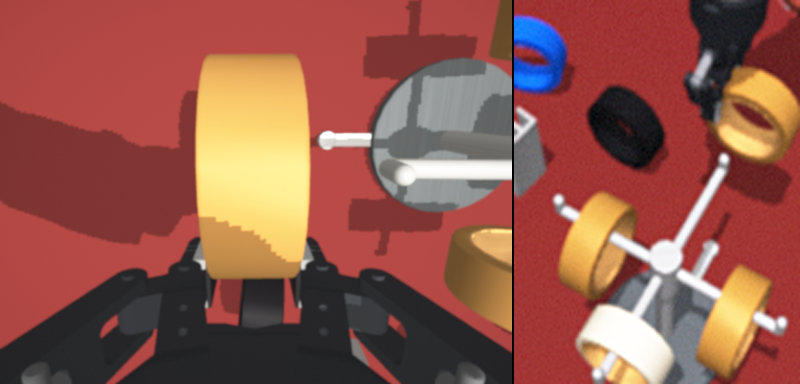

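The roll faces the peg, whose tip is at (404,173) in the left panel, and the peg is still over its mark. I'll slide the roll on.

Emit:
servo_tool([
  [-0.03,2.2,-0.03,0],
  [-0.03,2.2,-0.03,0],
  [-0.03,2.2,-0.03,0],
  [0,0,0,0],
])

```text
time_s: 19.6
eef_pos: [496.8, -51.3, 161.6]
tcp_rot: [-3.141, -0.0, 1.511]
ft_force: [-0.6, 1.2, -3.1]
grip_width: 0.405
gripper_force: 91.1
```

Emit:
servo_tool([
  [-0.03,2.2,0,0],
  [-0.03,2.25,0,0],
  [0,0,0,0],
  [0,0,0,0],
])

```text
time_s: 20.1
eef_pos: [539.8, -55.0, 162.0]
tcp_rot: [-3.141, -0.0, 1.509]
ft_force: [0.6, 0.1, -3.0]
grip_width: 0.407
gripper_force: 91.5
```

Run:
```python
from h import *
s=env.observe();print(s['time_s'],s['eef_pos'].round(1),s['tcp_rot'].round(3),s['grip_width'],s['ft_force'].round(1),s['wrist_torque'].round(2))
plan((540.9,-54.9,124),1.508,2)
```

```text
20.1 [539.8 -55.  162. ] [-3.141 -0.     1.509] 0.4067376455460057 [ 0.6  0.1 -3. ] [-0.13  0.03 -0.01]
from [539.8 -55.  162. ] 1.509 to [540.9 -54.9 124. ] 1.508
[np.float64(0.01), np.float64(0.06), np.float64(1.9), np.float64(0.001)],[np.float64(0.01), np.float64(0.06), np.float64(1.9), np.float64(0.001)],
```

Emit:
servo_tool([
  [0,0.05,1.5,0],
  [0,0.05,1.5,0],
  [0,0,0.6,0],
  [0,0,0,0],
])

```text
time_s: 20.6
eef_pos: [541.1, -55.5, 125.3]
tcp_rot: [-3.14, -0.0, 1.509]
ft_force: [0.5, -0.4, -3.3]
grip_width: 0.406
gripper_force: 91.5
```

Emit:
servo_tool([
  [0,0,0.15,0],
  [0,0,0.15,0],
  [0,0,0,0],
])

```text
time_s: 20.98
eef_pos: [541.8, -55.6, 123.3]
tcp_rot: [3.141, 0.0, 1.509]
ft_force: [0.0, -0.1, -2.9]
grip_width: 0.406
gripper_force: 91.5
```

Emit:
servo_tool([
  [0,0,0.1,0],
  [0,0,0,0],
])

```text
time_s: 21.22
eef_pos: [541.7, -55.6, 122.1]
tcp_rot: [-3.142, 0.0, 1.509]
ft_force: [-1.0, 0.2, -3.9]
grip_width: 0.406
gripper_force: 91.5
```

Emit:
servo_tool([
  [0,0,0.1,0],
  [0,0,0,0],
])

```text
time_s: 21.48
eef_pos: [541.9, -55.6, 121.7]
tcp_rot: [3.141, 0.0, 1.509]
ft_force: [-1.9, 0.9, 2.0]
grip_width: 0.405
gripper_force: 92.2
```

It's in contact with the peg. I'll open moderately, let it settle, and lift clear.

Emit:
servo_tool([
  [0,0,0,0],
  [0,0,0,0],
  [0,0,0,0],
  [0,0,0,0],
], grip=-0.35)

```text
time_s: 21.98
eef_pos: [541.7, -55.7, 121.2]
tcp_rot: [3.142, 0.0, 1.509]
ft_force: [-0.8, 0.7, 0.4]
grip_width: 0.674
gripper_force: 0.0
```

Emit:
servo_tool([
  [0,0,-1,0],
  [0,0,-2,0],
  [0,0,-3,0],
  [0,0,-3,0],
  [0,0,-3,0],
])

```text
time_s: 22.6
eef_pos: [541.9, -55.7, 244.0]
tcp_rot: [3.14, 0.001, 1.509]
ft_force: [-0.3, -0.9, 0.4]
grip_width: 0.678
gripper_force: 0.0
```

Run:
```python
from h import *
s=env.observe();print(s['time_s'],s['eef_pos'].round(1),s['grip_width'],s['ft_force'].round(1))
sc=env.grab_frame('scene');S=env.camera_info('scene');t=env.grab_frame('top');T=env.camera_info('top')
o=np.zeros((384,800,3),np.uint8)
for k,(im,C) in enumerate(((sc,S),(t,T))):
    u=proj(C,np.array([580,-20,140]));x0,y0=int(u[0]-80),int(u[1]-80)
    o[:,k*402:k*402+384]=cv2.resize(im[y0:y0+160,x0:x0+160],(384,384),interpolation=cv2.INTER_CUBIC); print(x0,y0)
    m=cv2.inRange(cv2.cvtColor(im,cv2.COLOR_BGR2HSV),(9,70,40),(28,255,255));n,l,st,ce=cv2.connectedComponentsWithStats(m)
    print([st[j].tolist() for j in range(1,n) if st[j,4]>150 and abs(ce[j]-u).max()<80])
    a=-.0626;H=np.array([623.3,-18.95]);out=np.array([-np.cos(a),-np.sin(a),0]);lat=np.array([-out[1],out[0],0])
    for ang in(0,):
        c=np.r_[H,126]+80*out
        P=[c+d*out+50*(np.cos(q)*lat+np.sin(q)*np.array([0,0,1])) for d in(-18,18) for q in np.linspace(0,6.28,90)]
        print('pred roll',cv2.boundingRect(np.array([proj(C,x) for x in P],np.float32)),'tip',proj(C,np.r_[H,179]+124*out).round(1))
cv2.imwrite('pics/f.png',o)
```

```text
22.6 [541.9 -55.7 244. ] 0.6775114688207133 [-0.3 -0.9  0.4]
185 111
[[253, 163, 44, 40, 1138], [209, 172, 36, 45, 1030], [272, 202, 34, 48, 937], [231, 240, 21, 17, 194]]
pred roll (251, 162, 46, 41) tip [284.1 156.8]
171 107
[]
pred roll (229, 191, 41, 22) tip [246.8 217. ]
```

The scene camera finds the roll at (253,163,44,40), against a predicted (251,162,46,41), so it is hanging. I'll back off and check the peg against the mark numerically.

Emit:
servo_tool([
  [0,0,-2,0],
  [0,-4,0,0],
  [0,-4,0,0],
  [0,-3,0,0],
  [0,0,0,0],
])

```text
time_s: 23.32
eef_pos: [431.0, -48.7, 262.2]
tcp_rot: [3.14, 0.001, 1.508]
ft_force: [1.0, 0.2, 0.2]
grip_width: 0.676
gripper_force: 0.0
```

Emit:
servo_tool([
  [0,0,0,0],
  [0,0,0,0],
  [0,0,0,0],
  [0,0,0,0],
])

```text
time_s: 23.82
eef_pos: [432.1, -48.8, 261.0]
tcp_rot: [-3.141, -0.0, 1.509]
ft_force: [-0.6, -0.1, -0.5]
grip_width: 0.673
gripper_force: 0.0
```

Run:
```python
from h import *
s=env.observe();print(s['time_s'],s['eef_pos'].round(1),s['ft_force'].round(1))
W=env.camera_info('wrist');im=env.grab_frame('wrist');cv2.imwrite('pics/f2.png',im)
S=env.camera_info('scene');sc=env.grab_frame('scene')
a=-.0626;H=np.array([623.3,-18.95]);out=np.array([-np.cos(a),-np.sin(a)])
print('pred tip',proj(W,np.r_[H+124*out,179]).round(0),'mark',proj(W,np.r_[H+119*out,6]).round(0),'hub',proj(W,np.r_[H,180]).round(0))
m=((im.min(2)>150)).astype(np.uint8);n,l,st,ce=cv2.connectedComponentsWithStats(m)
print([(st[j].tolist(),ce[j].round(1).tolist()) for j in range(1,n) if st[j,4]>25])
for j in range(1,n):
    if st[j,4]>60:
        P=np.argwhere(l==j)[:,::-1]
        for z in(6,165):
            X=np.array([atz(W,p,z) for p in P]);i=X[:,0].argmin();d=X-H;e=X[(X[:,0]<X[i,0]+12)].mean(0)
            print(j,z,'end',e.round(1),'ang',np.arctan2(*(H-e)[::-1]).round(4),'r',np.hypot(*(e-H)).round(1))
m=cv2.inRange(cv2.cvtColor(sc,cv2.COLOR_BGR2HSV),(9,70,40),(28,255,255));n,l,st,ce=cv2.connectedComponentsWithStats(m)
print([st[j].tolist() for j in range(1,n) if st[j,4]>150 and 190<ce[j][0]<350])
```

```text
23.825 [432.1 -48.8 261. ] [-0.6 -0.1 -0.5]
pred tip [338. 146.] mark [306. 130.] hub [501. 146.]
[([489, 7, 23, 51, 623], [503.6, 39.0]), ([483, 62, 26, 65, 853], [495.4, 93.5]), ([406, 75, 43, 34, 609], [426.3, 89.4]), ([355, 117, 12, 16, 120], [361.4, 126.0]), ([301, 124, 39, 14, 397], [318.8, 130.5]), ([463, 125, 49, 92, 1787], [488.7, 162.6]), ([375, 127, 94, 23, 1317], [416.3, 141.7]), ([332, 136, 35, 24, 523], [350.4, 144.1]), ([408, 167, 23, 15, 182], [417.2, 173.1]), ([11, 179, 19, 32, 113], [21.8, 194.7]), ([0, 191, 10, 17, 135], [3.7, 199.5]), ([419, 193, 15, 2, 29], [425.8, 193.5]), ([0, 214, 9, 8, 32], [3.7, 216.9]), ([451, 258, 14, 18, 203], [457.3, 266.4]), ([163, 263, 12, 11, 81], [169.9, 267.8]), ([332, 263, 11, 11, 77], [335.8, 267.7]), ([460, 281, 12, 11, 99], [465.3, 286.1]), ([379, 358, 43, 26, 713], [398.5, 372.7])]
2 6 end [742.9  77.8] ang -2.4614 r 153.8
2 165 end [623.7  58.9] ang -1.5756 r 77.9
3 6 end [746.4  15.4] ang -2.8691 r 127.8
3 165 end [624.9  19. ] ang -1.6131 r 38.0
4 6 end [641.7  34.3] ang -1.9031 r 56.3
4 165 end [563.1  25.3] ang -0.6338 r 7
[... 534 characters left out ...]
ang 0.1378 r 543.7
11 165 end [226.7 -46.2] ang 0.0686 r 397.5
12 6 end [ 71.  -82.3] ang 0.1143 r 555.9
12 165 end [217.1 -41.2] ang 0.0548 r 406.8
15 6 end [ 729.7 -231. ] ang 2.0359 r 237.2
15 165 end [ 614.4 -130.9] ang 1.4915 r 112.3
16 6 end [ 292.  -204.8] ang 0.5112 r 379.8
16 165 end [ 350.5 -115.7] ang 0.3407 r 289.4
17 6 end [ 546.3 -222. ] ang 1.2085 r 217.1
17 165 end [ 502.9 -125.2] ang 0.723 r 160.6
19 6 end [ 747.3 -265.5] ang 2.0368 r 275.9
19 165 end [ 624.5 -152.2] ang 1.5795 r 133.2
21 6 end [ 631.5 -424.6] ang 1.5909 r 405.7
21 165 end [ 556.6 -248.3] ang 1.2876 r 238.9
[[252, 164, 45, 39, 1141], [209, 172, 36, 45, 1028], [272, 202, 34, 48, 938], [231, 241, 20, 16, 193]]
```

The peg's tip is at -0.064 rad and the mark at -0.055 rad, so they agree within 0.01 rad. The roll is hanging still. Handing in.

```bash
python3 -c "
from bench import env
print(env.close_job())"
```

```text
the job is handed in; nothing more can be done
None
```

I turned the empty peg over the front mark (within about 0.01 rad by camera), stood the roll in the V-block and let go, then took it again off to one side, hung it on the peg, and handed the job in at about 24 s.

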